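# Lay out the eggshell-inlay and rubbing-down trays in a lacquer workshop

## Task

Make up the two work trays from the stock on the bench, each thing standing upright (the block lying flat) in an empty compartment of its own: the tray with the eggshell gets the full lacquer tin and the wooden tamper, the tray with the rubbing stones gets the sanding block and the water bottle. The two tins look alike, so feel by the weight which is full; the empty one goes upright in the square metal pan, to be refilled. Set things down rather than dropping them or knocking them over, and leave the glass mug where it stands.

Things in the scene. Friction and masses are not known exactly. Their poses are not given: they have to be found in the camera images.
- tin_a_center (a point): One of two lacquer tins that look exactly alike: plain steel, round, closed by a press lid, 60 mm in diameter (lid 56), 72 mm high, upright. One of them is full (about 420 g), the other empty (about 100 g), each within 15 %, which only the weight tells. The point is its centre, 36 mm above its underside; z is its upright axis.
- tin_b_center (a point): One of two lacquer tins that look exactly alike: plain steel, round, closed by a press lid, 60 mm in diameter (lid 56), 72 mm high, upright. One of them is full (about 420 g), the other empty (about 100 g), each within 15 %, which only the weight tells. The point is its centre, 36 mm above its underside; z is its upright axis.
- sanding_block_center (a point): Hand sanding block of pale wood with an 8 mm cork sole, lying flat on the sole: 72 mm long (its x), 46 mm wide (its y), 44 mm high in all. Its upper half is a narrower grip ridge, 66 mm long and 34 mm wide across y, from 22 mm to 44 mm above the underside. About 120 g. The point is its centre, 22 mm above its underside.
- tamper_center (a point): Turned wooden tamper for pressing eggshell flat, upright: round flat foot 56 mm in diameter and 16 mm high that tapers in to an upright handle about 28 mm in diameter; 95 mm high in all. About 140 g. Gripped by the handle, 45 to 85 mm above its underside. The point is its centre, 47.5 mm above its underside; z is its upright axis.
- water_bottle_center (a point): Short translucent white squeeze bottle of water, standing upright: round body 58 mm in diameter and straight up to 66 mm above its underside, then a shoulder, a cap 29 mm across and a short nozzle; 95 mm high in all. About 200 g, rigid to grip. The point is its centre, 47.5 mm above its underside; z is its upright axis.
- shell_tray: Low dark wooden tray, fixed, 195 (x) by 141 mm (y); origin: centre of its underside. Floor 5 mm thick; rim and dividers 5 mm thick, 14 mm high over the underside. A strip 42 mm wide along its +y side, at y = 44.5 mm, holds broken white eggshell up to 25 mm high. Beside it lie two empty compartments, each 90 (x) by 84 mm (y) inside, centred at x = -47.5 and +47.5 mm, both at y = -23.5 mm.
- stone_tray: Low dark wooden tray, fixed, 195 (x) by 141 mm (y); origin: centre of its underside. Floor 5 mm thick; rim and dividers 5 mm thick, 14 mm high over the underside. A strip 42 mm wide along its +y side, at y = 44.5 mm, holds two rubbing stones up to 25 mm high. Beside it lie two empty compartments, each 90 (x) by 84 mm (y) inside, centred at x = -47.5 and +47.5 mm, both at y = -23.5 mm.
- refill_pan: Square aluminium pan for tins to be refilled, fixed to the table, 100 mm by 100 mm outside with a small wire handle on its -x side; wall 3 mm, floor 3 mm thick, rim 14 mm above the underside. Origin at the centre of its underside.
- mug_center (a point): Glass mug that stays where it is (not to be pushed more than 20 mm): 72 mm in diameter, 95 mm high, with a handle on its own +y side that reaches about 65 mm from its axis. The point is its centre, 47.5 mm above its underside.
Mind the look-alikes: they are no part of the job. Several things look just like the refill_pan: the one meant starts nearest to the robot's base. What is shaped like the part that bears tin_b_center but green is not meant.

How it is judged:
At the end, for the whole second after the job is handed in: Full tin (its weight on the tray over 2.2 N) and tamper in the eggshell tray's compartments, sanding block and water bottle in the stone tray's, empty tin in the pan (within 40 mm of its middle): each on the floor there (within 4 mm), upright within 0.1 rad, at rest (below 0.02 m/s) ((((x of tin_a_center in the frame of shell_tray between -0.085 and 0.085 m and y of tin_a_center in the frame of shell_tray between -0.0605 and 0.0135 m and z of tin_a_center in the frame of shell_tray between 0.037 and 0.045 m and angle between tin_a_center's own z axis and vertical below 0.1 rad and linear speed of tin_a below 0.02 m/s) and contact force between tin_a and shell_tray above 2.2 N and (x of tin_b_center in the frame of refill_pan between -0.04 and 0.04 m and y of tin_b_center in the frame of refill_pan between -0.04 and 0.04 m and z of tin_b_center in the frame of refill_pan between 0.035 and 0.043 m and angle between tin_b_center's own z axis and vertical below 0.1 rad and linear speed of tin_b below 0.02 m/s) and contact force between tin_b and refill_pan below 2.2 N) or ((x of tin_b_center in the frame of shell_tray between -0.085 and 0.085 m and y of tin_b_center in the frame of shell_tray between -0.0605 and 0.0135 m and z of tin_b_center in the frame of shell_tray between 0.037 and 0.045 m and angle between tin_b_center's own z axis and vertical below 0.1 rad and linear speed of tin_b below 0.02 m/s) and contact force between tin_b and shell_tray above 2.2 N and (x of tin_a_center in the frame of refill_pan between -0.04 and 0.04 m and y of tin_a_center in the frame of refill_pan between -0.04 and 0.04 m and z of tin_a_center in the frame of refill_pan between 0.035 and 0.043 m and angle between tin_a_center's own z axis and vertical below 0.1 rad and linear speed of tin_a below 0.02 m/s) and contact force between tin_a and refill_pan below 2.2 N)) and x of tamper_center in the frame of shell_tray between -0.085 and 0.085 m and y of tamper_center in the frame of shell_tray between -0.0605 and 0.0135 m and z of tamper_center in the frame of shell_tray between 0.0485 and 0.0565 m and angle between each of tamper_center, sanding_block_center, water_bottle_center's own z axis and vertical below 0.1 rad and linear speed of each of tamper, sanding_block, water_bottle below 0.02 m/s and x of sanding_block_center in the frame of stone_tray between -0.085 and 0.085 m and y of sanding_block_center in the frame of stone_tray between -0.0605 and 0.0135 m and z of sanding_block_center in the frame of stone_tray between 0.023 and 0.031 m and x of water_bottle_center in the frame of stone_tray between -0.085 and 0.085 m and y of water_bottle_center in the frame of stone_tray between -0.0605 and 0.0135 m and z of water_bottle_center in the frame of stone_tray between 0.0485 and 0.0565 m); the robot touches nothing.
It fails at once if the glass mug is pushed more than 20 mm or tipped (distance of mug_center from where it was at the start of the episode above 0.02 m).
It fails at once if a thing of the stock falls (faster than 0.7 m/s while out of the fingers, a drop of about 25 mm) ((linear speed of tin_a above 0.7 m/s and not (contact force between the fingers and tin_a above 0.01 N)) or (linear speed of tin_b above 0.7 m/s and not (contact force between the fingers and tin_b above 0.01 N)) or (linear speed of sanding_block above 0.7 m/s and not (contact force between the fingers and sanding_block above 0.01 N)) or (linear speed of tamper above 0.7 m/s and not (contact force between the fingers and tamper above 0.01 N)) or (linear speed of water_bottle above 0.7 m/s and not (contact force between the fingers and water_bottle above 0.01 N))).
It also fails if it takes over 147 s, if anything falls off the work surface, if the arm or the gripper's body presses on something with over 40 N, if the wrist force passes 120 N, or if a joint passes its speed limit or range.

## Robot

A 6-joint arm with a two-finger parallel gripper is mounted at the origin on the work surface. World frame = base frame: x ahead of the robot, y to its left, z up, the work surface at z = 0. Lengths are in m, angles in rad, forces in N, time in s.
With the tool pointing down it reaches from about 0.325 to 0.9 m from the base axis. Payload 6.1 kg.
Tool frame: the origin (TCP) lies at the very end of the fingers, on their centre line; the grasp point (between the pads) lies 19 mm behind it (env.grasp_offset is the distance from the TCP to the grasp point, in m); z points along the fingers, y is the line along which they close (so a half turn about z gives the same grasp; the last joint's range is limited). The gripper opens to 87 mm and grips with 3 to 60 N. Pads are 19 mm wide; open, the fingers measure 117 mm over their backs; the gripper's body (75 mm by 190 mm) begins 51 mm behind the grasp point.
Start: joints at [1.001, 0.22, 1.526, -0, 1.395, -0.126], TCP at [0.268, 0.564, 0.223] pointing down, gripper open.
Joint ranges: [-2.98, 2.98], [-0.91, 2.08], [0.09, 2.57], [-1.24, 4.39], [0.2, 2.65], [-2.68, 2.68]. Speed limits (rad/s): [2.57, 2.57, 3.01, 3.14, 3.14, 3.14].

## Interface

Orientations are given as a unit quaternion [x, y, z, w].
In Python, from cell import env gives the robot as it stands. The module is installed in compiled form; this text tells all that it offers.
- The arm moves only by the shell command python3 -m jog 'ROWS' [OPENING] [FORCE]. ROWS is JSON, a list of rows, each an object of numbers: "tx", "ty", "tz": the shift along the tool's x, y, z as a fraction of full scale; "roll": the turn about the tool's z as a fraction of full scale. In form: [{"tx": .., "ty": .., "tz": .., "roll": ..}, ...]. A call has 1 to 20 rows; each row shifts and turns the commanded pose from where the row before left it, along the tool's axes as they then stand; what a row does not reach is not made up. Full scale, the value 1, is 3 cm for a shift and 5 degrees for a turn. A row lasts 1/10 s, in which the tool goes at most 50 mm and 8.59 degrees, less where a joint would pass 70% of its speed; a pose out of reach is approached as far as the arm can. A call with a number of a shift or a turn outside -1 to 1 is refused whole. A call with a gripper value outside its range is refused whole. OPENING is the closure, from -1 (fully open) to 1 (shut), so that 0 is half open, set as the call begins (- or left out, the last holds). The fingers move at their own pace and stop on an object; FORCE is the grip in N (left out, the last holds). Time passes only in rows, so rows that do not move let the fingers close. It gives the time, the measured TCP pose, the force, the opening and the grip force at its end, in the units of the state.
- env.state(): the state, without advancing time (a new reading comes with each control period).
- env.capture(name): name is "side" or "top"; returns a dict with "color" (384x512x3 uint8, red, green, blue), "K" (3x3 intrinsics, pixels), "rvec" (rotation vector, rad) and "tvec" (3), from world to camera coordinates, as OpenCV has them. Camera axes: x right, y down, z forward; pixel columns grow to the right and rows downward; lengths in m; the calibration is good to about 2 mm. A picture is of the moment at which its call begins. There is no depth.
- env.finish_job(): hands the job in; it is judged then, once.
Trained networks look in a picture, given as the dict that the camera call returned (one of the last four; its "shot" number tells which), for a name from the list of things; names that differ only in an ending like _2 or _b are one class to them, and where a whole thing is asked for, a point or a joint stands for the part that bears it (a point fixed in the world has none). Each returns a list of dicts, best first, with "score" (0 to 1); they miss things now and then, are a little off and sometimes report something else, mostly with a low value. They report only what shows in the picture. A call takes as long as a camera call. They do not tell look-alikes from the thing itself.
- env.outline_of(picture, name): "pixels" (384x512 bool, what is visible of it) and "at" ([column, row] in pixels, amid what is visible of it).
The state is a dict: "time_s": time; "q": joint angles; "joint_velocities": joint speeds; "effort": joint torques, N m; "tool_pos": TCP position; "ee_rot": TCP orientation; "wrist_force": force on the tool from outside, world axes, zero at the start; "moment": the same for the moment, N m; "grip_width": finger opening in m; "grip_force": force on a finger pad.
Only numpy, scipy, OpenCV 4.12 (cv2) and the standard library are available. Lean on these libraries where they do the work, as an engineer would, in place of code of your own. Each camera call takes 0.05 s, during which the arm holds its last target. There are 200 camera calls.

## Working session

There is one attempt and no reset: what is moved stays moved. The work goes in short steps, Python scripts to look and compute and a shell command to move; the robot and the scene stay as the last step left them, time stands still between calls to the robot, and variables do not carry over. Pictures are saved under pics/ and viewed, at most 14 in all, crops included, and the job is handed in when it is done.

```bash
mkdir -p pics
cat > h.py <<'E'
import numpy as np,cv2
from cell import env
def cap(n):
    return env.capture(n)
def ray(p,uv,z):
    R=cv2.Rodrigues(np.array(p["rvec"],float))[0];t=np.array(p["tvec"],float).ravel()
    d=R.T@np.linalg.inv(np.array(p["K"]))@np.array([uv[0],uv[1],1.]);c=-R.T@t
    return c+d*(z-c[2])/d[2]
def proj(p,X):
    return cv2.projectPoints(np.array(X,float).reshape(-1,1,3),np.array(p["rvec"],float),np.array(p["tvec"],float),np.array(p["K"],float),None)[0][:,0]
def save(p,f,s=1.56):
    cv2.imwrite("pics/"+f,cv2.resize(p["color"][:,:,::-1],None,fx=s,fy=s,interpolation=cv2.INTER_CUBIC))
E
python3 - <<'E'
from h import *
P={n:cap(n) for n in("top","side")}
Z=dict(tin_a_center=.036,sanding_block_center=.022,tamper_center=.05,water_bottle_center=.047,shell_tray=.01,stone_tray=.01,refill_pan=.007,mug_center=.047)
for n,p in P.items():
    save(p,n+"0.png")
    R=cv2.Rodrigues(np.array(p["rvec"],float))[0]; print(n,"cam",-R.T@np.array(p["tvec"]).ravel())
    for k,z in Z.items():
        for d in env.outline_of(p,k):
            if d["score"]>.2: print(k,round(d["score"],2),np.round(d["at"]),ray(p,d["at"],z)[:2].round(3),d["pixels"].sum())
s=env.state();print(s)
E
```

```text
top cam [0.36114257 0.00826669 0.98509982]
tin_a_center 0.73 [326. 218.] [ 0.41  -0.165] 505
sanding_block_center 0.91 [418. 177.] [ 0.516 -0.425] 559
tamper_center 0.77 [382. 224.] [ 0.391 -0.308] 379
tamper_center 0.33 [258. 209.] [0.437 0.016] 402
tamper_center 0.3 [199. 215.] [0.423 0.173] 799
water_bottle_center 0.94 [258. 209.] [0.436 0.016] 408
water_bottle_center 0.49 [208. 146.] [0.611 0.148] 3445
shell_tray 0.82 [210. 144.] [0.625 0.15 ] 3465
stone_tray 0.77 [318. 147.] [ 0.611 -0.155] 3375
stone_tray 0.63 [383. 224.] [ 0.39  -0.325] 381
refill_pan 0.95 [136. 121.] [0.699 0.361] 1311
refill_pan 0.84 [112. 176.] [0.54  0.425] 1344
refill_pan 0.27 [316. 150.] [ 0.603 -0.15 ] 3426
mug_center 0.9 [198. 217.] [0.419 0.175] 830
side cam [ 0.37049997 -0.83161794  0.89608748]
tin_a_center 0.81 [224. 241.] [ 0.419 -0.158] 881
sanding_block_center 0.61 [290. 344.] [ 0.526 -0.423] 1052
sanding_block_center 0.34 [242. 103.] [0.53  0.414] 630
tamper_center 0.68 [222. 186.] [0.428 0.01 ] 689
tamper_center 0.56 [222. 306.] [ 0.397 -0.336] 713
water_bottle_center 0.84 [223. 191.] [ 0.429 -
[... 240 characters left out ...]
1094
{'time_s': 0.9, 'q': array([ 1.00086902e+00,  2.20350291e-01,  1.52647453e+00,  1.38072733e-05,
        1.39468733e+00, -1.26101994e-01]), 'joint_velocities': array([-0.00128825,  0.00053921,  0.00064179, -0.00075421,  0.00226015,
        0.00092364]), 'effort': array([-5.84506097e-05, -4.94552135e+01, -3.87719393e+01,  7.01831770e-02,
        4.65091097e-02, -1.79917589e-05]), 'tool_pos': array([0.26838136, 0.56445918, 0.22258196]), 'ee_rot': array([2.20096956e-01, 9.75478000e-01, 4.01580898e-05, 7.33820744e-06]), 'wrist_force': array([-0.27668021, -0.01471438, -0.21943383]), 'moment': array([ 0.01017724, -0.0181976 , -0.02250453]), 'grip_force': 0.0, 'grip_width': 0.08692171925078811}
```

View pics/top0.png

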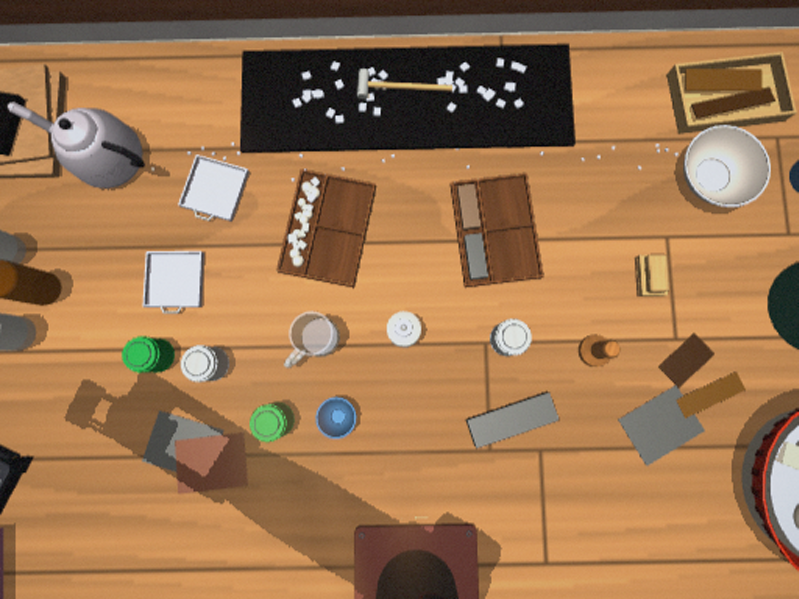

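View pics/side0.png

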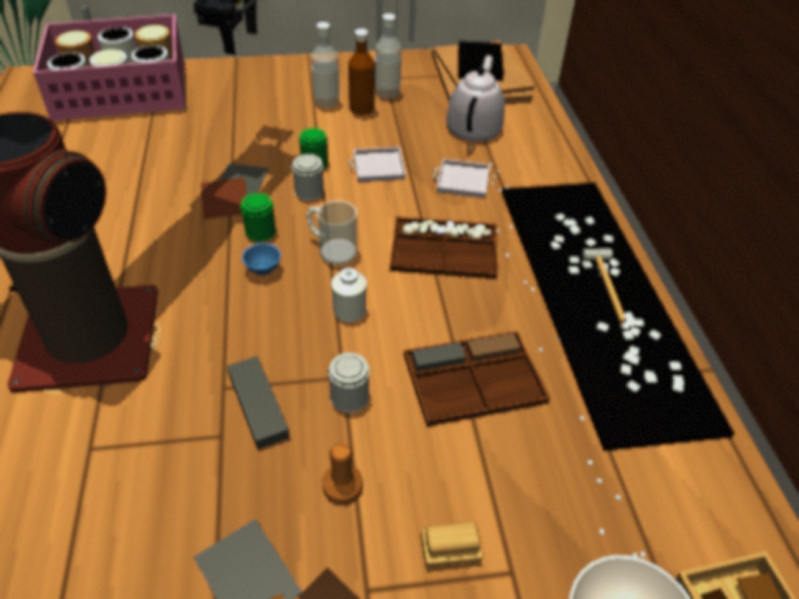

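The top view shows the steel tins at (512,337) and (201,363), pans at (174,280) and (214,188), the bottle at (404,328), the tamper at (598,348) and the block at (652,275). The shell tray is at (327,228) and the stone tray at (497,230). The nearest pan is the one at about (0.54, 0.43). Next I'll measure by fitting model silhouettes.

```bash
cat > m.py <<'E'
from h import *
a=np.linspace(0,2*np.pi,40)
def cyl(r,z0,z1): return np.array([[r*np.cos(t),r*np.sin(t),z] for t in a for z in(z0,z1)])
M=dict(tin_a_center=cyl(.03,0,.072),tamper_center=np.vstack([cyl(.028,0,.016),cyl(.014,.03,.095)]),
 water_bottle_center=np.vstack([cyl(.029,0,.066),cyl(.0145,.07,.085),cyl(.005,.085,.095)]))
def locate(p,name,mask):
    m=cv2.moments(mask.astype(np.uint8),True);c=np.array([m["m10"],m["m01"]])/m["m00"]
    from scipy.optimize import least_squares
    def f(x):
        im=cv2.convexHull(proj(p,M[name]+[x[0],x[1],0]).astype(np.float32))
        q=cv2.moments(im);return np.array([q["m10"],q["m01"]])/q["m00"]-c
    x0=ray(p,c,.04)[:2];s=least_squares(f,x0)
    h=cv2.convexHull(proj(p,M[name]+[*s.x,0]).astype(np.float32))
    return s.x.round(4),round(cv2.contourArea(h)),int(mask.sum())
def rect(p,mask,z):
    k=max(cv2.findContours(mask.astype(np.uint8),0,2)[0],key=cv2.contourArea)[:,0]
    X=np.array([ray(p,u,z)[:2] for u in k],np.float32)*1000
    r=cv2.minAreaRect(X);return np.round(r[0],0),np.round(r[1],0),round(r[2],1)
E
python3 - <<'E'
from m import *
for n in("top","side"):
    p=cap(n)
    for k in M:
        for d in env.outline_of(p,k)[:2]: print(n,k,round(d["score"],2),*locate(p,k,d["pixels"]))
    for k,z in dict(shell_tray=.014,stone_tray=.014,refill_pan=.014,sanding_block_center=.022).items():
        for d in env.outline_of(p,k)[:2]: print(n,k,round(d["score"],2),*rect(p,d["pixels"],z))
    uv=dict(top=(128.5,231),side=(197,102.5))[n]
    print(n,"tin2 lid centre",ray(p,uv,.072)[:2])
    if n=="top": print("tin1 lid",ray(p,(512/1.5625,336/1.5625),.072)[:2],"green",ray(p,(147/1.56,352/1.56),.072)[:2])
    if n=="top": print("tin2",proj(p,[[.39,.36,.0],[.39,.36,.072]]))
E
```

```text
top tamper_center 0.87 [ 0.3914 -0.3192] 441 409
top water_bottle_center 0.78 [0.4316 0.0147] 407 407
top water_bottle_center 0.21 [0.6135 0.1468] 484 3463
top shell_tray 0.65 [620. 151.] [144. 199.] 77.5
top shell_tray 0.45 [ 416. -169.] [65. 63.] 42.9
top stone_tray 0.61 [ 612. -155.] [199. 143.] 5.7
top stone_tray 0.59 [ 415. -173.] [62. 73.] 25.2
top refill_pan 0.82 [698. 356.] [109. 109.] 71.0
top refill_pan 0.74 [526. 425.] [106. 110.] 88.8
top sanding_block_center 0.72 [ 520. -424.] [57. 72.] 88.8
top sanding_block_center 0.72 [425. 180.] [ 82. 103.] 15.6
top tin2 lid centre [0.38381125 0.34907379]
tin1 lid [ 0.41464064 -0.16324998] green [0.39923355 0.4379921 ]
tin2 [[134.29219818 229.28828148]
 [124.33402088 228.65762634]]
side tin_a_center 0.89 [ 0.4166 -0.1685] 894 801
side tamper_center 0.7 [ 0.3916 -0.3218] 828 736
side water_bottle_center 0.86 [0.4328 0.0161] 672 659
side stone_tray 0.98 [ 613. -159.] [198. 152.] 6.2
side refill_pan 0.8 [529. 416.] [113. 124.] 1.2
side refill_pan 0.8 [698. 353.] [120. 102.] 74.8
side sanding_block_center 0.95 [ 522. -431.] [58. 75.] 89.2
side tin2 lid centre [0.38314975 0.35996396]
```

```bash
python3 -m jog '[{"roll":1},{"roll":1},{"roll":1},{"roll":1},{"tx":-0.775,"ty":-0.22,"tz":0.25},{"tx":-0.775,"ty":-0.22,"tz":0.25},{"tx":-0.775,"ty":-0.22,"tz":0.25},{"tx":-0.775,"ty":-0.22,"tz":0.25},{"tx":-0.775,"ty":-0.22,"tz":0.25},{"tx":-0.775,"ty":-0.22,"tz":0.25},{"tx":-0.775,"ty":-0.22,"tz":0.25},{"tx":-0.775,"ty":-0.22,"tz":0.25},{"tx":-0.775,"ty":-0.22,"tz":0.25},{"tx":-0.775,"ty":-0.22,"tz":0.25},{}]' -1
python3 - <<'E'
from h import *
s=env.state();print(s["wrist_force"],s["tool_pos"],s["ee_rot"])
for n in("top","side"):
    p=cap(n);u=proj(p,[[.384,.352,.04]])[0].astype(int)
    r=p["color"].copy()
    h=[proj(p,[[.384+.03*np.cos(t),.352+.03*np.sin(t),z] for t in np.linspace(0,6.28,40)]) for z in(0,.072)]
    for c in h: 
        for q in c.round().astype(int): r[q[1],q[0]]=(255,0,0)
    c=r[u[1]-45:u[1]+45,max(u[0]-50,0):u[0]+50]
    c=cv2.resize(c,(400,400),interpolation=cv2.INTER_NEAREST)
    out=c if n=="top" else np.hstack([out,c])
cv2.imwrite("pics/c1.png",out[:,:,::-1])
E
```

```text
[ 1.49054515 -0.05661681  0.65516789] [0.26837673 0.56445138 0.22252358] [ 2.20101759e-01  9.75476917e-01 -7.85270246e-07  1.28787659e-05]schema error: expected keys tx, ty, tz, roll
```

View pics/c1.png

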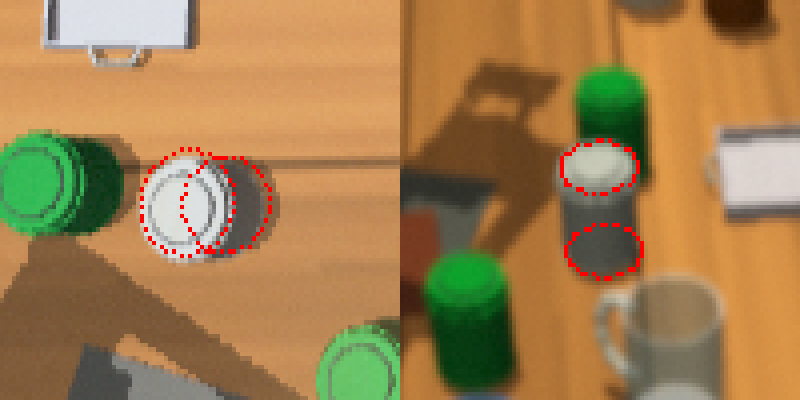

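The crop shows the tin about 3 mm off my overlay, so I take it as (0.381, 0.354). The move was refused because every row needs all four keys. I'll retype it in full.

```bash
python3 -m jog '[{"tx":0,"ty":0,"tz":0,"roll":1},{"tx":0,"ty":0,"tz":0,"roll":1},{"tx":0,"ty":0,"tz":0,"roll":1},{"tx":0,"ty":0,"tz":0,"roll":1},{"tx":-0.76,"ty":-0.225,"tz":0.25,"roll":0},{"tx":-0.76,"ty":-0.225,"tz":0.25,"roll":0},{"tx":-0.76,"ty":-0.225,"tz":0.25,"roll":0},{"tx":-0.76,"ty":-0.225,"tz":0.25,"roll":0},{"tx":-0.76,"ty":-0.225,"tz":0.25,"roll":0},{"tx":-0.76,"ty":-0.225,"tz":0.25,"roll":0},{"tx":-0.76,"ty":-0.225,"tz":0.25,"roll":0},{"tx":-0.76,"ty":-0.225,"tz":0.25,"roll":0},{"tx":-0.76,"ty":-0.225,"tz":0.25,"roll":0},{"tx":-0.76,"ty":-0.225,"tz":0.25,"roll":0},{"tx":0,"ty":0,"tz":0,"roll":0},{"tx":0,"ty":0,"tz":0,"roll":0}]' -1 20
```

```text
time_s: 3.4
tool_pos: [0.3804, 0.3546, 0.1477]
ee_rot: [0.387, 0.922, 0.0, -0.0]
wrist_force: [-0.1, 0.3, 0.1]
grip_width: 0.087
grip_force: 0.0
```

```bash
python3 -m jog '[{"tx":0,"ty":0,"tz":0.6,"roll":0},{"tx":0,"ty":0,"tz":0.6,"roll":0},{"tx":0,"ty":0,"tz":0.6,"roll":0},{"tx":0,"ty":0,"tz":0.6,"roll":0},{"tx":0,"ty":0,"tz":0.6,"roll":0},{"tx":0,"ty":0,"tz":0.5,"roll":0},{"tx":0,"ty":0,"tz":0.5,"roll":0},{"tx":0,"ty":0,"tz":0,"roll":0}]' && python3 -m jog '[{"tx":0,"ty":0,"tz":0,"roll":0},{"tx":0,"ty":0,"tz":0,"roll":0},{"tx":0,"ty":0,"tz":0,"roll":0},{"tx":0,"ty":0,"tz":0,"roll":0},{"tx":0,"ty":0,"tz":0,"roll":0},{"tx":0,"ty":0,"tz":0,"roll":0},{"tx":0,"ty":0,"tz":0,"roll":0},{"tx":0,"ty":0,"tz":0,"roll":0}]' 1 25
```

```text
time_s: 4.2
tool_pos: [0.3787, 0.3541, 0.0254]
ee_rot: [0.386, 0.923, -0.002, -0.001]
wrist_force: [0.4, -1.0, -0.5]
grip_width: 0.087
grip_force: 0.0
time_s: 5.0
tool_pos: [0.3801, 0.3544, 0.0281]
ee_rot: [0.386, 0.922, -0.0, -0.0]
wrist_force: [-2.9, -2.7, 6.3]
grip_width: 0.0592
grip_force: 25.0
```

```bash
python3 -m jog '[{"tx":0,"ty":0,"tz":-0.3,"roll":0},{"tx":0,"ty":0,"tz":-0.6,"roll":0},{"tx":0,"ty":0,"tz":-0.7,"roll":0},{"tx":0,"ty":0,"tz":-0.7,"roll":0},{"tx":0,"ty":0,"tz":-0.7,"roll":0},{"tx":0,"ty":0,"tz":-0.7,"roll":0},{"tx":0,"ty":0,"tz":-0.7,"roll":0},{"tx":0,"ty":0,"tz":-0.6,"roll":0},{"tx":0,"ty":0,"tz":0,"roll":0},{"tx":0,"ty":0,"tz":0,"roll":0},{"tx":0,"ty":0,"tz":0,"roll":0},{"tx":0,"ty":0,"tz":0,"roll":0}]'; python3 -m jog '[{"tx":0,"ty":0,"tz":0,"roll":0},{"tx":0,"ty":0,"tz":0,"roll":0}]'
```

```text
time_s: 6.2
tool_pos: [0.3794, 0.3541, 0.1759]
ee_rot: [0.386, 0.922, -0.001, -0.001]
wrist_force: [-0.7, -0.2, -5.2]
grip_width: 0.0595
grip_force: 25.0
time_s: 6.4
tool_pos: [0.38, 0.3545, 0.1769]
ee_rot: [0.386, 0.922, -0.0, -0.0]
wrist_force: [0.1, 0.6, -4.3]
grip_width: 0.0596
grip_force: 25.0
```

4.3 N, so this is the full tin. It goes to the far compartment of the shell tray.

```bash
python3 -m jog '[{"tx":0,"ty":0,"tz":0,"roll":-1},{"tx":0,"ty":0,"tz":0,"roll":-1},{"tx":0,"ty":0,"tz":0,"roll":-1},{"tx":0,"ty":0,"tz":0,"roll":-1},{"tx":0,"ty":0,"tz":0,"roll":-1},{"tx":0,"ty":0,"tz":0,"roll":-1},{"tx":0,"ty":0,"tz":0,"roll":-1},{"tx":0,"ty":0,"tz":0,"roll":-1},{"tx":0,"ty":0,"tz":0,"roll":-1},{"tx":-0.85,"ty":-0.72,"tz":0,"roll":0},{"tx":-0.85,"ty":-0.72,"tz":0,"roll":0},{"tx":-0.85,"ty":-0.72,"tz":0,"roll":0},{"tx":-0.85,"ty":-0.72,"tz":0,"roll":0},{"tx":-0.85,"ty":-0.72,"tz":0,"roll":0},{"tx":-0.85,"ty":-0.72,"tz":0,"roll":0},{"tx":-0.85,"ty":-0.72,"tz":0,"roll":0},{"tx":-0.85,"ty":-0.72,"tz":0,"roll":0},{"tx":-0.85,"ty":-0.72,"tz":0,"roll":0},{"tx":-0.85,"ty":-0.72,"tz":0,"roll":0}]';python3 -m jog '[{"tx":-0.85,"ty":-0.72,"tz":0,"roll":0},{"tx":0,"ty":0,"tz":0,"roll":0},{"tx":0,"ty":0,"tz":0,"roll":0},{"tx":0,"ty":0,"tz":0,"roll":0}]'
```

```text
time_s: 8.3
tool_pos: [0.6345, 0.1357, 0.177]
ee_rot: [0.004, 1.0, 0.0, -0.0]
wrist_force: [1.0, -0.2, -4.5]
grip_width: 0.0594
grip_force: 25.0
time_s: 8.7
tool_pos: [0.6583, 0.1155, 0.1769]
ee_rot: [0.004, 1.0, 0.0, -0.001]
wrist_force: [-0.0, -0.8, -4.3]
grip_width: 0.0594
grip_force: 25.0
```

```bash
python3 -m jog '[{"tx":0,"ty":0,"tz":0.7,"roll":0},{"tx":0,"ty":0,"tz":0.7,"roll":0},{"tx":0,"ty":0,"tz":0.7,"roll":0},{"tx":0,"ty":0,"tz":0.7,"roll":0},{"tx":0,"ty":0,"tz":0.7,"roll":0},{"tx":0,"ty":0,"tz":0.7,"roll":0},{"tx":0,"ty":0,"tz":0.3,"roll":0},{"tx":0,"ty":0,"tz":0.1,"roll":0},{"tx":0,"ty":0,"tz":0.1,"roll":0},{"tx":0,"ty":0,"tz":0,"roll":0},{"tx":0,"ty":0,"tz":0,"roll":0}]'
```

```text
time_s: 9.8
tool_pos: [0.6598, 0.1151, 0.0378]
ee_rot: [0.004, 1.0, 0.0, 0.001]
wrist_force: [0.3, 0.5, -3.1]
grip_width: 0.0598
grip_force: 25.0
```

```bash
python3 -m jog '[{"tx":0,"ty":0,"tz":0.1,"roll":0},{"tx":0,"ty":0,"tz":0.05,"roll":0},{"tx":0,"ty":0,"tz":0,"roll":0},{"tx":0,"ty":0,"tz":0,"roll":0}]'
```

```text
time_s: 10.2
tool_pos: [0.6597, 0.1149, 0.0331]
ee_rot: [0.004, 1.0, 0.0, 0.001]
wrist_force: [-2.4, 0.0, 3.0]
grip_width: 0.0597
grip_force: 25.0
```

```bash
python3 -m jog '[{"tx":0,"ty":0,"tz":0,"roll":0},{"tx":0,"ty":0,"tz":0,"roll":0},{"tx":0,"ty":0,"tz":0,"roll":0},{"tx":0,"ty":0,"tz":-0.2,"roll":0},{"tx":0,"ty":0,"tz":-0.7,"roll":0},{"tx":0,"ty":0,"tz":-0.7,"roll":0},{"tx":0,"ty":0,"tz":-0.7,"roll":0},{"tx":0,"ty":0,"tz":-0.7,"roll":0},{"tx":0,"ty":0,"tz":-0.7,"roll":0},{"tx":0,"ty":0,"tz":0,"roll":0}]' -0.72; python3 -m jog '[{"tx":0.81,"ty":-0.94,"tz":0,"roll":0},{"tx":0.81,"ty":-0.94,"tz":0,"roll":0},{"tx":0.81,"ty":-0.94,"tz":0,"roll":0},{"tx":0.81,"ty":-0.94,"tz":0,"roll":0},{"tx":0.81,"ty":-0.94,"tz":0,"roll":0},{"tx":0.81,"ty":-0.94,"tz":0,"roll":0},{"tx":0.81,"ty":-0.94,"tz":0,"roll":0},{"tx":0.81,"ty":-0.94,"tz":0,"roll":0},{"tx":0.81,"ty":-0.94,"tz":0,"roll":0},{"tx":0.81,"ty":-0.94,"tz":0,"roll":0},{"tx":0,"ty":0,"tz":0,"roll":0},{"tx":0,"ty":0,"tz":0,"roll":0}]' -1
python3 - <<'E'
from m import *
for n in("top","side"):
    p=cap(n); save(p,n+"2.png")
    for d in env.outline_of(p,"tin_a_center")[:3]: print(n,round(d["score"],2),d["at"],*locate(p,"tin_a_center",d["pixels"]))
E
```

```text
time_s: 11.2
tool_pos: [0.6616, 0.1151, 0.1476]
ee_rot: [0.004, 1.0, 0.0, 0.004]
wrist_force: [0.5, 0.6, 1.3]
grip_width: 0.0747
grip_force: 0.0
time_s: 12.4
tool_pos: [0.4134, -0.1655, 0.1425]
ee_rot: [0.005, 1.0, 0.0, -0.0]
wrist_force: [-0.1, 0.1, -0.1]
grip_width: 0.087
grip_force: 0.0
top 0.63 [319.5, 209.0] [ 0.4337 -0.1547] 509 19
side 0.9 [223.3, 240.1] [ 0.4152 -0.172 ] 897 737
```

View pics/side2.png

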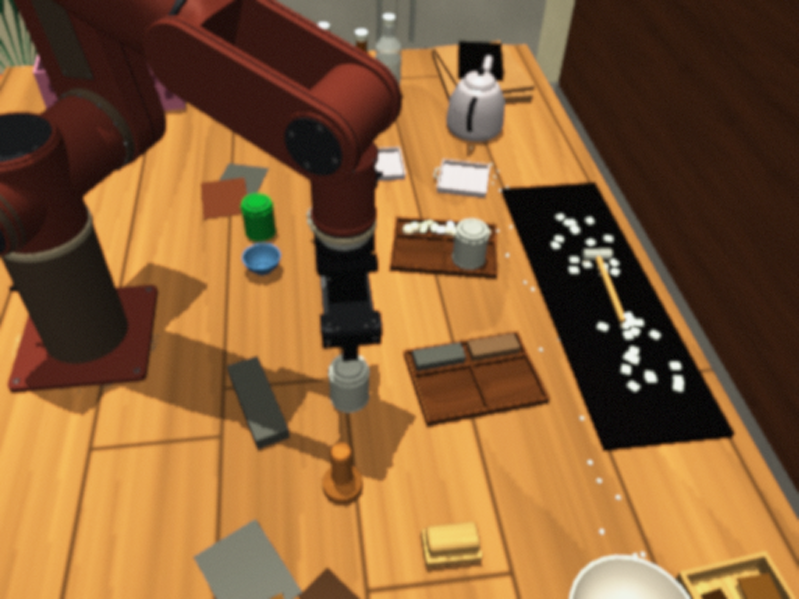

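The full tin stands in the far compartment at (471,245), and the gripper is over the other tin at (349,385). Now I'll descend and grip.

```bash
python3 -m jog '[{"tx":-0.05,"ty":-0.05,"tz":0.6,"roll":0},{"tx":0,"ty":0,"tz":0.6,"roll":0},{"tx":0,"ty":0,"tz":0.6,"roll":0},{"tx":0,"ty":0,"tz":0.6,"roll":0},{"tx":0,"ty":0,"tz":0.6,"roll":0},{"tx":0,"ty":0,"tz":0.5,"roll":0},{"tx":0,"ty":0,"tz":0.35,"roll":0},{"tx":0,"ty":0,"tz":0,"roll":0}]' && python3 -m jog '[{"tx":0,"ty":0,"tz":0,"roll":0},{"tx":0,"ty":0,"tz":0,"roll":0},{"tx":0,"ty":0,"tz":0,"roll":0},{"tx":0,"ty":0,"tz":0,"roll":0},{"tx":0,"ty":0,"tz":0,"roll":0},{"tx":0,"ty":0,"tz":0,"roll":0},{"tx":0,"ty":0,"tz":0,"roll":0}]' 1 25; python3 -m jog '[{"tx":0,"ty":0,"tz":-0.3,"roll":0},{"tx":0,"ty":0,"tz":-0.6,"roll":0},{"tx":0,"ty":0,"tz":-0.7,"roll":0},{"tx":0,"ty":0,"tz":-0.7,"roll":0},{"tx":0,"ty":0,"tz":-0.7,"roll":0},{"tx":0,"ty":0,"tz":-0.7,"roll":0},{"tx":0,"ty":0,"tz":-0.7,"roll":0},{"tx":0,"ty":0,"tz":-0.6,"roll":0},{"tx":0,"ty":0,"tz":-0.5,"roll":0},{"tx":0,"ty":0,"tz":0,"roll":0},{"tx":0,"ty":0,"tz":0,"roll":0},{"tx":0,"ty":0,"tz":0,"roll":0},{"tx":0,"ty":0,"tz":0,"roll":0}]'
```

```text
time_s: 13.4
tool_pos: [0.4146, -0.1654, 0.026]
ee_rot: [0.003, 1.0, 0.001, -0.001]
wrist_force: [-0.3, 0.8, -0.7]
grip_width: 0.0874
grip_force: 0.0
time_s: 14.1
tool_pos: [0.4159, -0.1672, 0.0282]
ee_rot: [0.004, 1.0, -0.0, 0.001]
wrist_force: [-0.7, -0.5, 5.4]
grip_width: 0.0594
grip_force: 25.0
time_s: 15.4
tool_pos: [0.4147, -0.1663, 0.1913]
ee_rot: [0.004, 1.0, 0.001, -0.001]
wrist_force: [0.1, -0.3, -1.2]
grip_width: 0.0593
grip_force: 25.0
```

1.2 N, so this is the empty tin. It goes to the nearer pan.

```bash
python3 -m jog '[{"tx":-0.19,"ty":0.98,"tz":0,"roll":0},{"tx":-0.19,"ty":0.98,"tz":0,"roll":0},{"tx":-0.19,"ty":0.98,"tz":0,"roll":0},{"tx":-0.19,"ty":0.98,"tz":0,"roll":0},{"tx":-0.19,"ty":0.98,"tz":0,"roll":0},{"tx":-0.19,"ty":0.98,"tz":0,"roll":0},{"tx":-0.19,"ty":0.98,"tz":0,"roll":0},{"tx":-0.19,"ty":0.98,"tz":0,"roll":0},{"tx":-0.19,"ty":0.98,"tz":0,"roll":0},{"tx":-0.19,"ty":0.98,"tz":0,"roll":0},{"tx":-0.19,"ty":0.98,"tz":0,"roll":0},{"tx":-0.19,"ty":0.98,"tz":0,"roll":0},{"tx":-0.19,"ty":0.98,"tz":0,"roll":0},{"tx":-0.19,"ty":0.98,"tz":0,"roll":0},{"tx":-0.19,"ty":0.98,"tz":0,"roll":0},{"tx":-0.19,"ty":0.98,"tz":0,"roll":0},{"tx":-0.19,"ty":0.98,"tz":0,"roll":0},{"tx":-0.19,"ty":0.98,"tz":0,"roll":0},{"tx":-0.19,"ty":0.98,"tz":0,"roll":0},{"tx":-0.19,"ty":0.98,"tz":0,"roll":0}]'; python3 -m jog '[{"tx":0,"ty":0,"tz":0,"roll":0},{"tx":0,"ty":0,"tz":0,"roll":0},{"tx":0,"ty":0,"tz":0,"roll":0}]'
python3 - <<'E'
from m import *
for n in("top","side"):
    p=cap(n);u=proj(p,[[.53,.423,.04]])[0].astype(int)
    r=p["color"].copy()
    for q in proj(p,[[.53+.05*a,.423+.05*b,.014] for a in(-1,1) for b in np.linspace(-1,1,30)]+[[.53+.05*b,.423+.05*a,.014] for a in(-1,1) for b in np.linspace(-1,1,30)]).round().astype(int): r[q[1],q[0]]=(255,0,0)
    c=r[max(u[1]-45,0):u[1]+45,max(u[0]-50,0):u[0]+50]
    c=cv2.resize(c,(400,400),interpolation=cv2.INTER_NEAREST)
    out=c if n=="top" else np.hstack([out,c])
cv2.imwrite("pics/c3.png",out[:,:,::-1])
E
```

```text
time_s: 17.4
tool_pos: [0.5334, 0.4214, 0.1911]
ee_rot: [0.004, 1.0, -0.001, -0.001]
wrist_force: [0.7, -0.1, -1.1]
grip_width: 0.0593
grip_force: 25.0
time_s: 17.7
tool_pos: [0.5335, 0.4194, 0.1917]
ee_rot: [0.004, 1.0, -0.001, -0.001]
wrist_force: [0.8, -0.3, -0.9]
grip_width: 0.0591
grip_force: 25.0
```

View pics/c3.png

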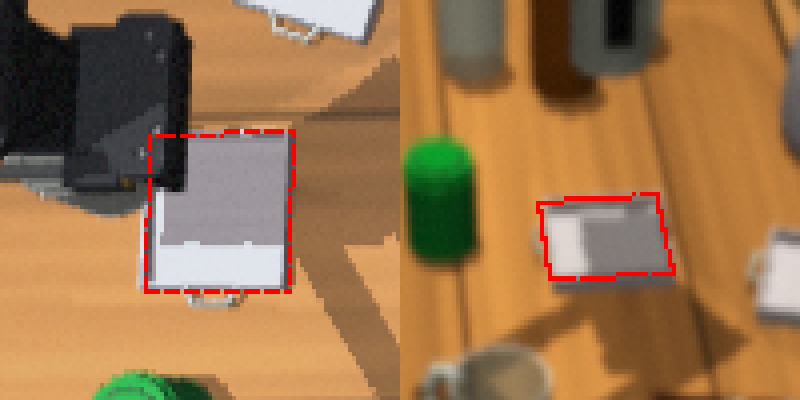

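The overlay matches the pan, so I'll lower the tin.

```bash
python3 -m jog '[{"tx":0,"ty":0,"tz":0.7,"roll":0},{"tx":0,"ty":0,"tz":0.7,"roll":0},{"tx":0,"ty":0,"tz":0.7,"roll":0},{"tx":0,"ty":0,"tz":0.7,"roll":0},{"tx":0,"ty":0,"tz":0.7,"roll":0},{"tx":0,"ty":0,"tz":0.7,"roll":0},{"tx":0,"ty":0,"tz":0.6,"roll":0},{"tx":0,"ty":0,"tz":0.2,"roll":0},{"tx":0,"ty":0,"tz":0.1,"roll":0},{"tx":0,"ty":0,"tz":0.1,"roll":0},{"tx":0,"ty":0,"tz":0.1,"roll":0},{"tx":0,"ty":0,"tz":0.07,"roll":0},{"tx":0,"ty":0,"tz":0,"roll":0},{"tx":0,"ty":0,"tz":0,"roll":0}]'
```

```text
time_s: 19.2
tool_pos: [0.5339, 0.4206, 0.0317]
ee_rot: [0.004, 1.0, 0.0, 0.0]
wrist_force: [0.1, -0.7, -0.8]
grip_width: 0.0595
grip_force: 25.0
```

```bash
python3 -m jog '[{"tx":0,"ty":0,"tz":0.06,"roll":0},{"tx":0,"ty":0,"tz":0,"roll":0},{"tx":0,"ty":0,"tz":0,"roll":0}]'; python3 -m jog '[{"tx":0,"ty":0,"tz":0,"roll":0},{"tx":0,"ty":0,"tz":0,"roll":0},{"tx":0,"ty":0,"tz":0,"roll":0},{"tx":0,"ty":0,"tz":-0.2,"roll":0},{"tx":0,"ty":0,"tz":-0.7,"roll":0},{"tx":0,"ty":0,"tz":-0.7,"roll":0},{"tx":0,"ty":0,"tz":-0.7,"roll":0},{"tx":0,"ty":0,"tz":-0.7,"roll":0},{"tx":0,"ty":0,"tz":-0.7,"roll":0},{"tx":0,"ty":0,"tz":-0.6,"roll":0},{"tx":0,"ty":0,"tz":0,"roll":0},{"tx":0,"ty":0,"tz":0,"roll":0}]' -0.72
```

```text
time_s: 19.5
tool_pos: [0.5342, 0.4207, 0.0312]
ee_rot: [0.004, 1.0, 0.0, 0.0]
wrist_force: [-2.5, -1.8, 6.7]
grip_width: 0.0595
grip_force: 25.0
time_s: 20.7
tool_pos: [0.5339, 0.4205, 0.1588]
ee_rot: [0.004, 1.0, 0.0, 0.0]
wrist_force: [0.6, 0.3, -0.1]
grip_width: 0.075
grip_force: 0.0
```

```bash
python3 -m jog '[{"tx":0.014,"ty":-0.975,"tz":0,"roll":0},{"tx":0.014,"ty":-0.975,"tz":0,"roll":0},{"tx":0.014,"ty":-0.975,"tz":0,"roll":0},{"tx":0.014,"ty":-0.975,"tz":0,"roll":0},{"tx":0.014,"ty":-0.975,"tz":0,"roll":0},{"tx":0.014,"ty":-0.975,"tz":0,"roll":0},{"tx":0.014,"ty":-0.975,"tz":0,"roll":0},{"tx":0.014,"ty":-0.975,"tz":0,"roll":0},{"tx":0.014,"ty":-0.975,"tz":0,"roll":0},{"tx":0.014,"ty":-0.975,"tz":0,"roll":0},{"tx":0.014,"ty":-0.975,"tz":0,"roll":0},{"tx":0.014,"ty":-0.975,"tz":0,"roll":0},{"tx":0.014,"ty":-0.975,"tz":0,"roll":0},{"tx":0.014,"ty":-0.975,"tz":0,"roll":0},{"tx":0.014,"ty":-0.975,"tz":0,"roll":0},{"tx":0.014,"ty":-0.975,"tz":0,"roll":0},{"tx":0.014,"ty":-0.975,"tz":0,"roll":0},{"tx":0.014,"ty":-0.975,"tz":0,"roll":0},{"tx":0.014,"ty":-0.975,"tz":0,"roll":0},{"tx":0.014,"ty":-0.975,"tz":0,"roll":0}]' -0.8; python3 -m jog '[{"tx":0.014,"ty":-0.975,"tz":0,"roll":0},{"tx":0.014,"ty":-0.975,"tz":0,"roll":0},{"tx":0.014,"ty":-0.975,"tz":0,"roll":0},{"tx":0.014,"ty":-0.975,"tz":0,"roll":0},{"tx":0.014,"ty":-0.975,"tz":0,"roll":0},{"tx":0.014,"ty":-0.975,"tz":0,"roll":0},{"tx":0.014,"ty":-0.975,"tz":0,"roll":0},{"tx":0.014,"ty":-0.975,"tz":0,"roll":0},{"tx":0.014,"ty":-0.975,"tz":0,"roll":0},{"tx":0,"ty":0,"tz":0,"roll":0},{"tx":0,"ty":0,"tz":0,"roll":0},{"tx":0,"ty":0,"tz":0,"roll":0}]'
python3 - <<'E'
from m import *
for n in("top","side"):
    p=cap(n); save(p,n+"4.png")
    for d in env.outline_of(p,"sanding_block_center")[:1]: print(n,round(d["score"],2),d["at"],rect(p,d["pixels"],.022))
E
```

```text
time_s: 22.7
tool_pos: [0.5198, -0.1652, 0.1568]
ee_rot: [0.004, 1.0, 0.001, -0.001]
wrist_force: [0.9, -0.3, -0.2]
grip_width: 0.0781
grip_force: 0.0
time_s: 23.9
tool_pos: [0.5149, -0.4263, 0.1573]
ee_rot: [0.004, 1.0, 0.001, -0.001]
wrist_force: [-0.4, -0.4, -0.6]
grip_width: 0.0781
grip_force: 0.0
top 0.96 [416.0, 179.4] (array([ 520., -424.]), array([57., 73.]), 88.8)
side 0.9 [290.5, 347.3] (array([ 522., -433.]), array([58., 75.]), 85.2)
```

View pics/side4.png

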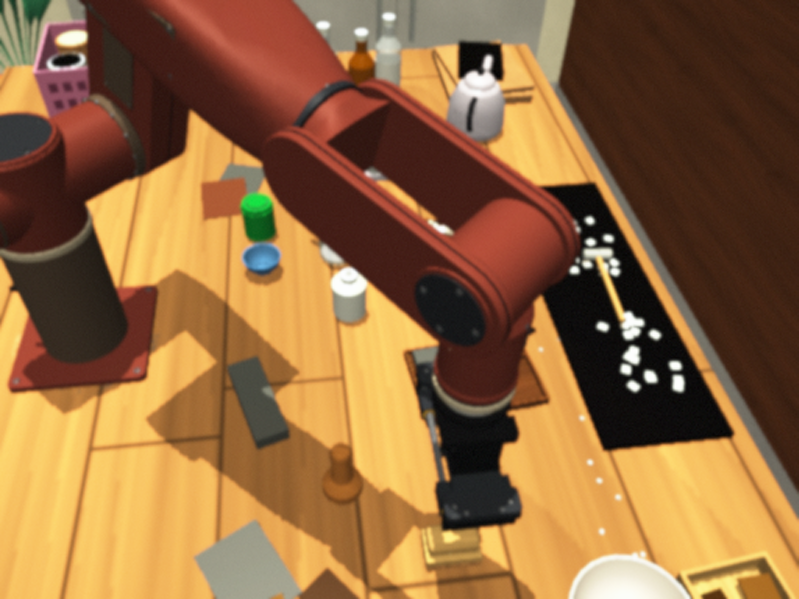

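The block is at (452,545), directly under the gripper. I'll shift 6 mm in x, descend onto the ridge and grip.

```bash
python3 -m jog '[{"tx":-0.2,"ty":-0.05,"tz":0.6,"roll":0},{"tx":0,"ty":0,"tz":0.6,"roll":0},{"tx":0,"ty":0,"tz":0.6,"roll":0},{"tx":0,"ty":0,"tz":0.6,"roll":0},{"tx":0,"ty":0,"tz":0.6,"roll":0},{"tx":0,"ty":0,"tz":0.6,"roll":0},{"tx":0,"ty":0,"tz":0.5,"roll":0},{"tx":0,"ty":0,"tz":0.3,"roll":0},{"tx":0,"ty":0,"tz":0,"roll":0},{"tx":0,"ty":0,"tz":0,"roll":0}]' && python3 -m jog '[{"tx":0,"ty":0,"tz":0,"roll":0},{"tx":0,"ty":0,"tz":0,"roll":0},{"tx":0,"ty":0,"tz":0,"roll":0},{"tx":0,"ty":0,"tz":0,"roll":0},{"tx":0,"ty":0,"tz":0,"roll":0},{"tx":0,"ty":0,"tz":0,"roll":0},{"tx":0,"ty":0,"tz":0,"roll":0},{"tx":0,"ty":0,"tz":0,"roll":0}]' 1 25
```

```text
time_s: 25.1
tool_pos: [0.5215, -0.4296, 0.027]
ee_rot: [0.004, 1.0, -0.0, 0.0]
wrist_force: [1.2, -0.2, 0.0]
grip_width: 0.0786
grip_force: 0.0
time_s: 25.9
tool_pos: [0.5212, -0.4293, 0.0267]
ee_rot: [0.004, 1.0, -0.0, -0.0]
wrist_force: [0.6, 0.3, 0.2]
grip_width: 0.034
grip_force: 25.0
```

```bash
python3 -m jog '[{"tx":0,"ty":0,"tz":-0.3,"roll":0},{"tx":0,"ty":0,"tz":-0.6,"roll":0},{"tx":0,"ty":0,"tz":-0.7,"roll":0},{"tx":0,"ty":0,"tz":-0.7,"roll":0},{"tx":0,"ty":0,"tz":-0.7,"roll":0},{"tx":-0.47,"ty":0.85,"tz":-0.1,"roll":0},{"tx":-0.47,"ty":0.85,"tz":0,"roll":0},{"tx":-0.47,"ty":0.85,"tz":0,"roll":0},{"tx":-0.47,"ty":0.85,"tz":0,"roll":0},{"tx":-0.47,"ty":0.85,"tz":0,"roll":0},{"tx":-0.47,"ty":0.85,"tz":0,"roll":0},{"tx":-0.47,"ty":0.85,"tz":0,"roll":0},{"tx":-0.47,"ty":0.85,"tz":0,"roll":0},{"tx":-0.47,"ty":0.85,"tz":0,"roll":0},{"tx":-0.47,"ty":0.85,"tz":0,"roll":0},{"tx":0,"ty":0,"tz":0,"roll":0},{"tx":0,"ty":0,"tz":0,"roll":0}]'; python3 -m jog '[{"tx":0,"ty":0,"tz":0,"roll":0},{"tx":0,"ty":0,"tz":0,"roll":0}]'
```

```text
time_s: 27.6
tool_pos: [0.6647, -0.1749, 0.1211]
ee_rot: [0.003, 1.0, -0.0, 0.001]
wrist_force: [0.2, -0.6, -1.6]
grip_width: 0.0341
grip_force: 25.0
time_s: 27.8
tool_pos: [0.6638, -0.1765, 0.1201]
ee_rot: [0.004, 1.0, -0.0, 0.0]
wrist_force: [0.5, -1.4, -1.6]
grip_width: 0.0339
grip_force: 25.0
```

```bash
python3 -m jog '[{"tx":0,"ty":0,"tz":0.6,"roll":0},{"tx":0,"ty":0,"tz":0.6,"roll":0},{"tx":0,"ty":0,"tz":0.6,"roll":0},{"tx":0,"ty":0,"tz":0.6,"roll":0},{"tx":0,"ty":0,"tz":0.25,"roll":0},{"tx":0,"ty":0,"tz":0.1,"roll":0},{"tx":0,"ty":0,"tz":0.1,"roll":0},{"tx":0,"ty":0,"tz":0.1,"roll":0},{"tx":0,"ty":0,"tz":0,"roll":0},{"tx":0,"ty":0,"tz":0,"roll":0},{"tx":0,"ty":0,"tz":0,"roll":0}]'
```

```text
time_s: 28.9
tool_pos: [0.6644, -0.1754, 0.0317]
ee_rot: [0.004, 1.0, -0.0, 0.0]
wrist_force: [1.2, -0.2, -0.3]
grip_width: 0.0338
grip_force: 25.0
```

```bash
python3 -m jog '[{"tx":0,"ty":0,"tz":0.03,"roll":0},{"tx":0,"ty":0,"tz":0,"roll":0},{"tx":0,"ty":0,"tz":0,"roll":0},{"tx":0,"ty":0,"tz":-0.2,"roll":0},{"tx":0,"ty":0,"tz":-0.7,"roll":0},{"tx":0,"ty":0,"tz":-0.7,"roll":0},{"tx":0,"ty":0,"tz":-0.7,"roll":0},{"tx":0,"ty":0,"tz":-0.7,"roll":0},{"tx":0,"ty":0,"tz":-0.7,"roll":0},{"tx":0,"ty":0,"tz":-0.6,"roll":0}]' -0.26; python3 -m jog '[{"tx":0.86,"ty":0.71,"tz":0,"roll":0},{"tx":0.86,"ty":0.71,"tz":0,"roll":0},{"tx":0.86,"ty":0.71,"tz":0,"roll":0},{"tx":0.86,"ty":0.71,"tz":0,"roll":0},{"tx":0.86,"ty":0.71,"tz":0,"roll":0},{"tx":0.86,"ty":0.71,"tz":0,"roll":0},{"tx":0.86,"ty":0.71,"tz":0,"roll":0},{"tx":0.86,"ty":0.71,"tz":0,"roll":0},{"tx":0.86,"ty":0.71,"tz":0,"roll":0},{"tx":0,"ty":0,"tz":0,"roll":0},{"tx":0,"ty":0,"tz":0,"roll":0},{"tx":0,"ty":0,"tz":0,"roll":0}]' -1
python3 - <<'E'
from m import *
for n in("top","side"):
    p=cap(n); save(p,n+"5.png")
    for d in env.outline_of(p,"water_bottle_center")[:1]: print(n,round(d["score"],2),d["at"],*locate(p,"water_bottle_center",d["pixels"]))
E
```

```text
time_s: 29.9
tool_pos: [0.6645, -0.1755, 0.1613]
ee_rot: [0.004, 1.0, -0.0, 0.001]
wrist_force: [-1.2, -0.1, 0.4]
grip_width: 0.0545
grip_force: 0.0
time_s: 31.1
tool_pos: [0.4344, 0.0176, 0.1599]
ee_rot: [0.004, 1.0, -0.0, 0.001]
wrist_force: [-0.7, 0.9, -0.2]
grip_width: 0.087
grip_force: 0.0
top 0.65 [325.0, 126.5] [ 0.6594 -0.1697] 508 480
side 0.82 [223.2, 189.9] [0.4326 0.0153] 673 667
```

View pics/side5.png

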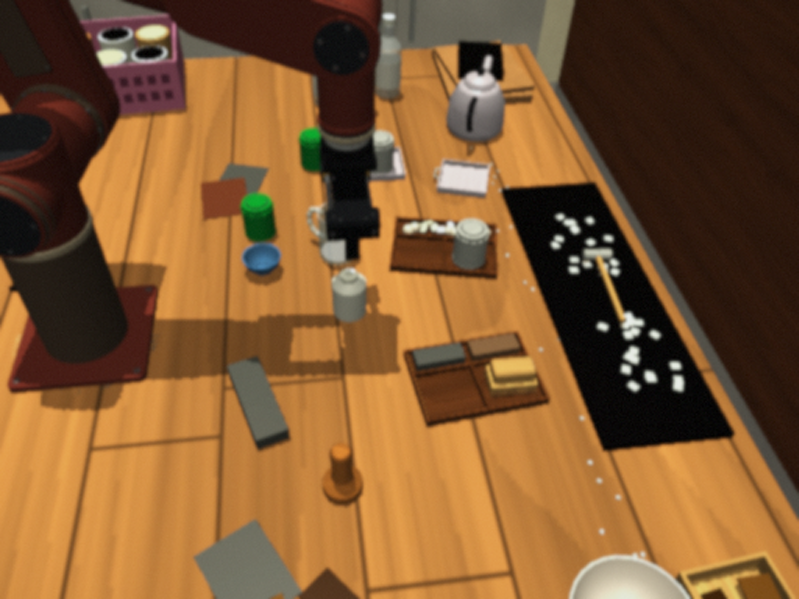

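The block lies in the far stone compartment at (514,373), the empty tin stands in the pan, and the bottle at (349,297) is under the gripper. Next I'll grip the bottle.

```bash
python3 -m jog '[{"tx":0.06,"ty":-0.06,"tz":0.6,"roll":0},{"tx":0,"ty":0,"tz":0.6,"roll":0},{"tx":0,"ty":0,"tz":0.6,"roll":0},{"tx":0,"ty":0,"tz":0.6,"roll":0},{"tx":0,"ty":0,"tz":0.6,"roll":0},{"tx":0,"ty":0,"tz":0.6,"roll":0},{"tx":0,"ty":0,"tz":0.4,"roll":0},{"tx":0,"ty":0,"tz":0.25,"roll":0},{"tx":0,"ty":0,"tz":0,"roll":0},{"tx":0,"ty":0,"tz":0,"roll":0}]' && python3 -m jog '[{"tx":0,"ty":0,"tz":0,"roll":0},{"tx":0,"ty":0,"tz":0,"roll":0},{"tx":0,"ty":0,"tz":0,"roll":0},{"tx":0,"ty":0,"tz":0,"roll":0},{"tx":0,"ty":0,"tz":0,"roll":0},{"tx":0,"ty":0,"tz":0,"roll":0},{"tx":0,"ty":0,"tz":0,"roll":0}]' 1 25
```

```text
time_s: 32.3
tool_pos: [0.432, 0.0162, 0.0321]
ee_rot: [0.004, 1.0, -0.0, 0.0]
wrist_force: [0.1, 0.2, -0.2]
grip_width: 0.0871
grip_force: 0.0
time_s: 33.0
tool_pos: [0.4319, 0.0161, 0.0321]
ee_rot: [0.004, 1.0, -0.0, 0.0]
wrist_force: [-0.8, -2.2, 4.1]
grip_width: 0.0576
grip_force: 25.0
```

```bash
python3 -m jog '[{"tx":0,"ty":0,"tz":-0.3,"roll":0},{"tx":0,"ty":0,"tz":-0.6,"roll":0},{"tx":0,"ty":0,"tz":-0.7,"roll":0},{"tx":0,"ty":0,"tz":-0.7,"roll":0},{"tx":0,"ty":0,"tz":-0.7,"roll":0},{"tx":-0.57,"ty":-0.84,"tz":-0.3,"roll":0},{"tx":-0.57,"ty":-0.84,"tz":0,"roll":0},{"tx":-0.57,"ty":-0.84,"tz":0,"roll":0},{"tx":-0.57,"ty":-0.84,"tz":0,"roll":0},{"tx":-0.57,"ty":-0.84,"tz":0,"roll":0},{"tx":-0.57,"ty":-0.84,"tz":0,"roll":0},{"tx":-0.57,"ty":-0.84,"tz":0,"roll":0},{"tx":-0.57,"ty":-0.84,"tz":0,"roll":0},{"tx":0,"ty":0,"tz":0,"roll":0},{"tx":0,"ty":0,"tz":0,"roll":0},{"tx":0,"ty":0,"tz":0,"roll":0},{"tx":0,"ty":0,"tz":0,"roll":0}]'
```

```text
time_s: 34.7
tool_pos: [0.5663, -0.1852, 0.1306]
ee_rot: [0.003, 1.0, 0.0, -0.0]
wrist_force: [-0.2, -0.0, -1.5]
grip_width: 0.0574
grip_force: 25.0
```

```bash
python3 -m jog '[{"tx":0,"ty":0,"tz":0.6,"roll":0},{"tx":0,"ty":0,"tz":0.6,"roll":0},{"tx":0,"ty":0,"tz":0.6,"roll":0},{"tx":0,"ty":0,"tz":0.6,"roll":0},{"tx":0,"ty":0,"tz":0.4,"roll":0},{"tx":0,"ty":0,"tz":0.1,"roll":0},{"tx":0,"ty":0,"tz":0.1,"roll":0},{"tx":0,"ty":0,"tz":0.1,"roll":0},{"tx":0,"ty":0,"tz":0,"roll":0},{"tx":0,"ty":0,"tz":0,"roll":0},{"tx":0,"ty":0,"tz":0,"roll":0}]'
```

```text
time_s: 35.8
tool_pos: [0.5672, -0.1865, 0.0383]
ee_rot: [0.004, 1.0, -0.0, 0.0]
wrist_force: [-0.0, 0.4, -2.5]
grip_width: 0.0576
grip_force: 25.0
```

```bash
python3 -m jog '[{"tx":0,"ty":0,"tz":0.06,"roll":0},{"tx":0,"ty":0,"tz":0,"roll":0},{"tx":0,"ty":0,"tz":0,"roll":0}]'; python3 -m jog '[{"tx":0,"ty":0,"tz":0,"roll":0},{"tx":0,"ty":0,"tz":0,"roll":0},{"tx":0,"ty":0,"tz":0,"roll":0},{"tx":0,"ty":0,"tz":-0.2,"roll":0},{"tx":0,"ty":0,"tz":-0.7,"roll":0},{"tx":0,"ty":0,"tz":-0.7,"roll":0},{"tx":0,"ty":0,"tz":-0.7,"roll":0},{"tx":0,"ty":0,"tz":-0.7,"roll":0},{"tx":0,"ty":0,"tz":-0.7,"roll":0},{"tx":0,"ty":0,"tz":-0.7,"roll":0},{"tx":0.84,"ty":-0.64,"tz":0,"roll":0},{"tx":0.84,"ty":-0.64,"tz":0,"roll":0},{"tx":0.84,"ty":-0.64,"tz":0,"roll":0},{"tx":0.84,"ty":-0.64,"tz":0,"roll":0},{"tx":0.84,"ty":-0.64,"tz":0,"roll":0},{"tx":0.84,"ty":-0.64,"tz":0,"roll":0},{"tx":0.84,"ty":-0.64,"tz":0,"roll":0},{"tx":0,"ty":0,"tz":0,"roll":0},{"tx":0,"ty":0,"tz":0,"roll":0},{"tx":0,"ty":0,"tz":0,"roll":0}]' -0.72
python3 - <<'E'
from m import *
for n in("top","side"):
    p=cap(n); save(p,n+"6.png")
    for d in env.outline_of(p,"tamper_center")[:1]: print(n,round(d["score"],2),d["at"],*locate(p,"tamper_center",d["pixels"]))
E
```

```text
time_s: 36.1
tool_pos: [0.5674, -0.1866, 0.0371]
ee_rot: [0.004, 1.0, -0.0, 0.001]
wrist_force: [-2.6, 0.2, 6.0]
grip_width: 0.0574
grip_force: 25.0
time_s: 38.1
tool_pos: [0.3901, -0.319, 0.1682]
ee_rot: [0.004, 1.0, -0.0, 0.0]
wrist_force: [0.3, 0.7, -0.3]
grip_width: 0.075
grip_force: 0.0
top 0.41 [374.6, 221.1] [ 0.3923 -0.2933] 425 48
side 0.83 [221.7, 306.2] [ 0.3921 -0.3235] 829 703
```

View pics/side6.png

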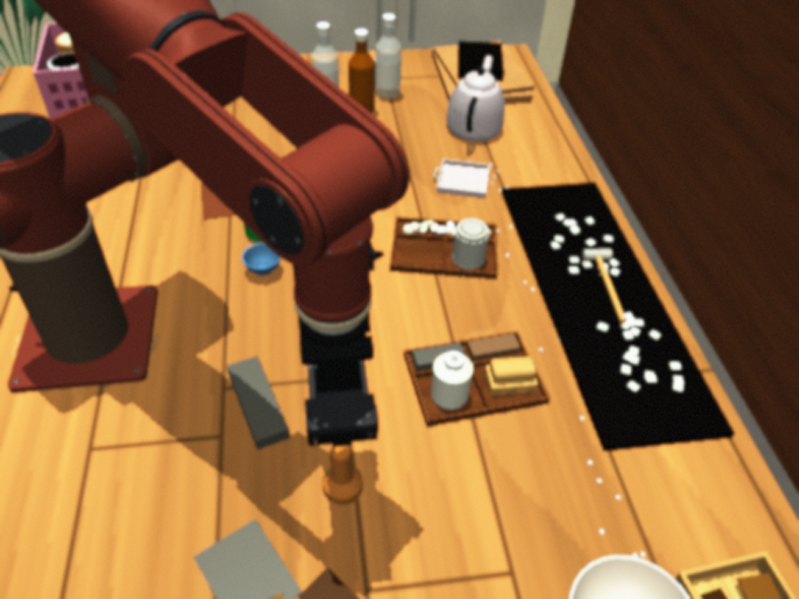

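The bottle stands in the near stone compartment at (452,380), and the gripper is over the tamper at (342,470). I'll grip the tamper by its handle.

```bash
python3 -m jog '[{"tx":-0.06,"ty":-0.06,"tz":0.6,"roll":0},{"tx":0,"ty":0,"tz":0.6,"roll":0},{"tx":0,"ty":0,"tz":0.6,"roll":0},{"tx":0,"ty":0,"tz":0.6,"roll":0},{"tx":0,"ty":0,"tz":0.6,"roll":0},{"tx":0,"ty":0,"tz":0.6,"roll":0},{"tx":0,"ty":0,"tz":0.4,"roll":0},{"tx":0,"ty":0,"tz":0.1,"roll":0},{"tx":0,"ty":0,"tz":0,"roll":0},{"tx":0,"ty":0,"tz":0,"roll":0}]' && python3 -m jog '[{"tx":0,"ty":0,"tz":0,"roll":0},{"tx":0,"ty":0,"tz":0,"roll":0},{"tx":0,"ty":0,"tz":0,"roll":0},{"tx":0,"ty":0,"tz":0,"roll":0},{"tx":0,"ty":0,"tz":0,"roll":0},{"tx":0,"ty":0,"tz":0,"roll":0},{"tx":0,"ty":0,"tz":0,"roll":0},{"tx":0,"ty":0,"tz":0,"roll":0},{"tx":0,"ty":0,"tz":0,"roll":0}]' 1 25;python3 -m jog '[{"tx":0,"ty":0,"tz":-0.3,"roll":0},{"tx":0,"ty":0,"tz":-0.6,"roll":0},{"tx":0,"ty":0,"tz":-0.7,"roll":0},{"tx":0,"ty":0,"tz":-0.7,"roll":0},{"tx":0,"ty":0,"tz":-0.7,"roll":0},{"tx":0,"ty":0,"tz":-0.7,"roll":0},{"tx":0,"ty":0,"tz":-0.7,"roll":0},{"tx":0,"ty":0,"tz":-0.4,"roll":0},{"tx":0,"ty":0,"tz":0,"roll":0},{"tx":0,"ty":0,"tz":0,"roll":0}]'
```

```text
time_s: 39.3
tool_pos: [0.3919, -0.3217, 0.0458]
ee_rot: [0.004, 1.0, -0.0, 0.0]
wrist_force: [-0.5, -0.9, 0.2]
grip_width: 0.0745
grip_force: 0.0
time_s: 40.2
tool_pos: [0.3913, -0.3213, 0.045]
ee_rot: [0.004, 1.0, -0.0, 0.0]
wrist_force: [1.0, -0.5, -0.2]
grip_width: 0.0278
grip_force: 25.0
time_s: 41.2
tool_pos: [0.391, -0.3209, 0.1884]
ee_rot: [0.004, 1.0, 0.0, -0.0]
wrist_force: [-0.8, -0.9, -1.4]
grip_width: 0.0278
grip_force: 25.0
```

```bash
python3 -m jog '[{"tx":-0.37,"ty":0.956,"tz":0,"roll":0},{"tx":-0.37,"ty":0.956,"tz":0,"roll":0},{"tx":-0.37,"ty":0.956,"tz":0,"roll":0},{"tx":-0.37,"ty":0.956,"tz":0,"roll":0},{"tx":-0.37,"ty":0.956,"tz":0,"roll":0},{"tx":-0.37,"ty":0.956,"tz":0,"roll":0},{"tx":-0.37,"ty":0.956,"tz":0,"roll":0},{"tx":-0.37,"ty":0.956,"tz":0,"roll":0},{"tx":-0.37,"ty":0.956,"tz":0,"roll":0},{"tx":-0.37,"ty":0.956,"tz":0,"roll":0},{"tx":-0.37,"ty":0.956,"tz":0,"roll":0},{"tx":-0.37,"ty":0.956,"tz":0,"roll":0},{"tx":-0.37,"ty":0.956,"tz":0,"roll":0},{"tx":-0.37,"ty":0.956,"tz":0,"roll":0},{"tx":-0.37,"ty":0.956,"tz":0,"roll":0},{"tx":-0.37,"ty":0.956,"tz":0,"roll":0},{"tx":0,"ty":0,"tz":0,"roll":0},{"tx":0,"ty":0,"tz":0,"roll":0},{"tx":0,"ty":0,"tz":0,"roll":0},{"tx":0,"ty":0,"tz":0,"roll":0}]'
```

```text
time_s: 43.2
tool_pos: [0.5718, 0.1353, 0.1884]
ee_rot: [0.004, 1.0, -0.0, -0.001]
wrist_force: [-0.2, -0.1, -1.5]
grip_width: 0.0284
grip_force: 25.0
```

```bash
python3 -m jog '[{"tx":0.1,"ty":0.05,"tz":0.7,"roll":0},{"tx":0,"ty":0,"tz":0.7,"roll":0},{"tx":0,"ty":0,"tz":0.7,"roll":0},{"tx":0,"ty":0,"tz":0.7,"roll":0},{"tx":0,"ty":0,"tz":0.7,"roll":0},{"tx":0,"ty":0,"tz":0.5,"roll":0},{"tx":0,"ty":0,"tz":0.25,"roll":0},{"tx":0,"ty":0,"tz":0.1,"roll":0},{"tx":0,"ty":0,"tz":0.1,"roll":0},{"tx":0,"ty":0,"tz":0.1,"roll":0},{"tx":0,"ty":0,"tz":0,"roll":0},{"tx":0,"ty":0,"tz":0,"roll":0},{"tx":0,"ty":0,"tz":0,"roll":0}]'
```

```text
time_s: 44.5
tool_pos: [0.5696, 0.1379, 0.0529]
ee_rot: [0.004, 1.0, 0.0, 0.0]
wrist_force: [-0.5, -0.5, -1.4]
grip_width: 0.0281
grip_force: 25.0
```

```bash
python3 -m jog '[{"tx":0,"ty":0,"tz":0.06,"roll":0},{"tx":0,"ty":0,"tz":0.04,"roll":0},{"tx":0,"ty":0,"tz":0,"roll":0},{"tx":0,"ty":0,"tz":0,"roll":0}]'
```

```text
time_s: 44.9
tool_pos: [0.5697, 0.1378, 0.0499]
ee_rot: [0.004, 1.0, -0.0, 0.0]
wrist_force: [-0.5, -0.1, 2.5]
grip_width: 0.0281
grip_force: 24.9
```

```bash
python3 -m jog '[{"tx":0,"ty":0,"tz":0,"roll":0},{"tx":0,"ty":0,"tz":0,"roll":0},{"tx":0,"ty":0,"tz":0,"roll":0},{"tx":0,"ty":0,"tz":-0.2,"roll":0},{"tx":0,"ty":0,"tz":-0.7,"roll":0},{"tx":0,"ty":0,"tz":-0.7,"roll":0},{"tx":0,"ty":0,"tz":-0.7,"roll":0},{"tx":0,"ty":0,"tz":-0.7,"roll":0},{"tx":0,"ty":0,"tz":-0.7,"roll":0},{"tx":0,"ty":0,"tz":-0.7,"roll":0},{"tx":0,"ty":0,"tz":-0.7,"roll":0},{"tx":0.7,"ty":-0.7,"tz":0,"roll":0},{"tx":0.7,"ty":-0.7,"tz":0,"roll":0},{"tx":0.7,"ty":-0.7,"tz":0,"roll":0},{"tx":0.7,"ty":-0.7,"tz":0,"roll":0},{"tx":0.7,"ty":-0.7,"tz":0,"roll":0},{"tx":0.7,"ty":-0.7,"tz":0,"roll":0},{"tx":0,"ty":-1,"tz":0,"roll":0},{"tx":0,"ty":-1,"tz":0,"roll":0},{"tx":0,"ty":0,"tz":0,"roll":0}]' -0.38
python3 -m jog '[{"tx":0,"ty":0,"tz":0,"roll":0},{"tx":0,"ty":0,"tz":0,"roll":0}]'
python3 - <<'E'
from m import *
for n in("top","side"):
    p=cap(n); save(p,n+"7.png")
E
```

```text
time_s: 46.9
tool_pos: [0.4419, -0.0498, 0.2031]
ee_rot: [0.005, 1.0, -0.001, 0.001]
wrist_force: [0.2, 0.3, 0.2]
grip_width: 0.0599
grip_force: 0.0
time_s: 47.1
tool_pos: [0.4419, -0.0465, 0.2025]
ee_rot: [0.004, 1.0, 0.0, -0.0]
wrist_force: [-0.0, 0.1, -0.1]
grip_width: 0.0601
grip_force: 0.0
```

View pics/side7.png

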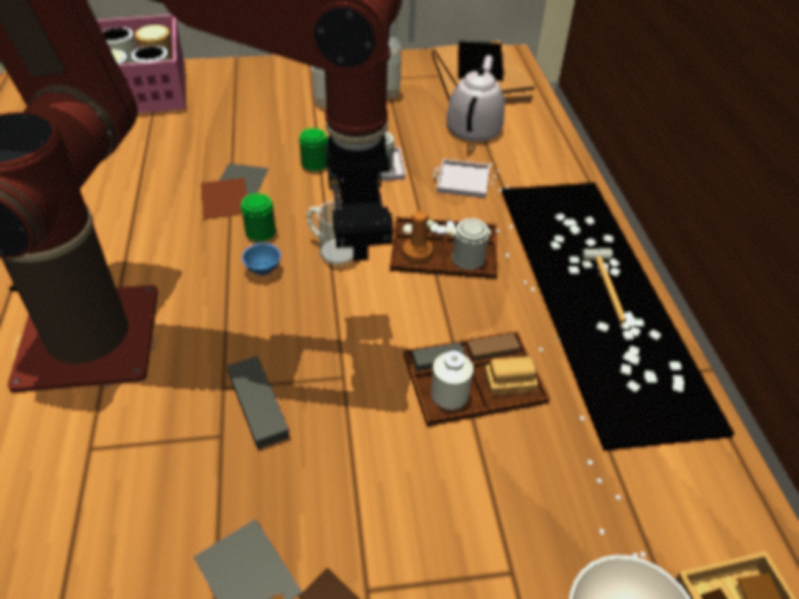

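View pics/top7.png

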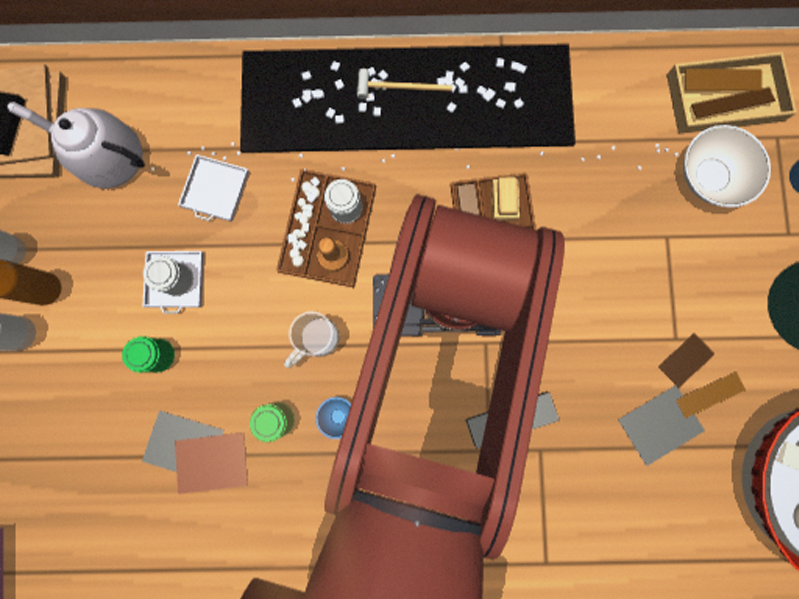

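In the top view, the tin (342,200) and tamper (331,251) stand in the shell tray and the empty tin (163,273) stands in the nearer pan. The side view shows the bottle (452,380) and block (514,373) in the stone tray. The mug (313,335) hasn't moved.

```bash
python3 -c "
from cell import env
print(env.finish_job())"
```

```text
the job is handed in; nothing more can be done
None
```

I made up both trays, put the empty tin in the nearest pan, left the mug where it stood, and handed the job in after about 47 s of the 147 s allowed; the hand-in gave no verdict.

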